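Unlock the parts drawer with its key

TASK

Take the key with the square bow from the key rack, push it fully home in the lock on top of the small grey drawer cabinet, turn it clockwise as far as it goes to draw the bolt, then pull the drawer fully open. Leave the key in the lock in its turned position, leave the round-bowed key in the rack, and do not shove or knock over the things standing around.

Things in the scene. Friction and masses are not known exactly. Their poses are not given: they have to be found in the camera images.
- key_bow (a point): Centre of the bow of the key to use (plain steel, 101 mm long, 80 g, upright in a fork of the rack): a flat RECTANGULAR plate 40 mm wide (key x), 10 mm thick (key y), 50 mm high; grip across the thickness. z up; half a turn gives the same key. Collar 30 mm across, its underside 31 mm below this point, lies on the prongs; lift straight up, the bit passes between them (14 mm gap).
- key_tip (a point): End of the same key, on its axis, 76 mm below the bow centre; axes as the bow's. Under the collar runs a shank 8 mm across; its flat double bit, 28 mm wide (key x) and 8 mm thick (key y), reaches from this point to 30 mm above it. Its last 4 mm taper to 20 x 4 mm.
- spare_key_bow (a point): Bow centre of the other key, not to be used: plain steel, ROUND disc bow 50 mm across and 10 mm thick, bit 40 mm wide (does not fit the lock). It hangs in the other fork, 110 mm beside the first; either key may hang in either fork.
- lock (a point): Centre of the keyhole, on the top face of the lock plate (steel, 60 mm square, 124 mm above table) on the grey cabinet (180x180x120 mm). x from drawer front to cabinet back, z up. Keyhole: slot 31 mm along x, 11 mm along y, 12 mm deep. Fully home, the key's collar rests on the plate (bow centre 31 mm above this point, tip 45 mm below) and the bit has passed the plate by 3 mm: only then can it turn.
- barrel (a joint): Lock barrel under the plate, turned by the key's bit: 0 locked (slot along lock x), grows clockwise seen from above, stops at 1.35 rad (77 degrees). The key has up to 0.15 rad of play in it. It draws the hidden bolt that holds the drawer, free beyond about 1.1 rad. Light friction (0.06 N m); stays where left.
- drawer_pull (a point): Grip point of the drawer's pull: an upright steel fin on the middle of the drawer front, 10 mm thick (y), 44 mm deep (x), from 62 to 106 mm above the table; this point is 86 mm above the table, 93 mm in front of the keyhole when shut. Axes as the lock's. Grip across its thickness from above; the drawer opens along -x of these axes.
- drawer (a joint): Drawer opening in m: 0 shut, 0.09 fully open (stop). Held by the bolt until the lock is turned; then it slides with about 1.5 N friction. A machine grip lies loose in it.
- rack: Dark steel key rack, 90 x 190 mm base, 70 mm high; origin at the centre of its underside; its forks lie 55 mm to either side (along its y), open to its -x.
- amber_bottle: Bystander: small dark dropper bottle, 29 mm across, 86 mm high, between rack and cabinet; origin under its base.
- orange_bottle: Bystander: small white dropper bottle, 29 mm across, 96 mm high, right of the cabinet; origin under its base.
- tape_roll: Bystander: roll of blue tape, 66 mm across, 16 mm high, behind the amber bottle; origin under it.
- jar_balm: Bystander: screw-lid jar, 59 mm across, 50 mm high, at the back; origin under its base.
Not all that is in view belongs to the job. What is shaped like the part that bears key_bow but pink is not meant.

How it is judged:
On the way, in this order (a step that is already met when the one before it is completed fails the run):
1. the square-bowed key is pushed fully home in the lock, not yet turned (z of key_tip in the frame of lock below -0.0415 m and horizontal distance between key_tip and lock below 0.006 m and value of joint barrel below 0.5 rad), for 0.1 s.
2. the key has turned the barrel and drawn the bolt, the drawer still shut (value of joint barrel above 1.15 rad and z of key_tip in the frame of lock below -0.04 m and value of joint drawer below 0.01 m), for 0.1 s.
3. the drawer is pulled open (value of joint drawer above 0.075 m), for 0.2 s.
At the end, for the whole second after the job is handed in: The drawer stands open by more than 75 of its 90 mm and at rest; the square-bowed key stands in the lock, its tip at least 40 mm below the top of the lock plate and within 8 mm of the keyhole's axis, with the barrel turned past 1.15 rad; the round-bowed key still hangs in the rack (value of joint drawer above 0.075 m and velocity of joint drawer below 0.01 m/s and value of joint barrel above 1.15 rad and z of key_tip in the frame of lock below -0.04 m and horizontal distance between key_tip and lock below 0.008 m and distance between spare_key_bow and rack below 0.13 m and height (world z) of spare_key_bow above 0.09 m); the robot touches nothing.
It fails at once if a bystander is knocked over or shoved more than 40 mm (distance of any of amber_bottle, orange_bottle, tape_roll, jar_balm from where it was at the start of the episode above 0.04 m or angle between any of amber_bottle, orange_bottle's own z axis and vertical above 0.6 rad).
It fails at once if the round-bowed key is taken out of the rack (distance of spare_key_bow from where it was at the start of the episode above 0.04 m).
It also fails if it takes over 64 s, if anything falls off the work surface, if the arm or the gripper's body presses on something with over 40 N, if the wrist force passes 120 N, or if a joint passes its speed limit or range.

ROBOT

A 7-joint arm with a two-finger parallel gripper is mounted at the origin on a cart in front of the work surface, level with it; the furniture and walls round the work are solid. World frame = base frame: x ahead of the robot, y to its left, z up, the work surface at z = 0. Lengths are in m, angles in rad, forces in N, time in s.
With the tool pointing down it reaches from about 0.425 to 1.025 m from the base axis. Payload 9.4 kg.
Tool frame: the origin (TCP) lies at the very end of the fingers, on their centre line; the grasp point (between the pads) lies 19 mm behind it; z points along the fingers, y is the line along which they close (so a half turn about z gives the same grasp; the last joint's range is limited). The gripper opens to 93 mm and grips with 3 to 60 N. Pads are 15 mm wide; open, the fingers measure 128 mm over their backs; the gripper's body (75 mm by 188 mm) begins 65 mm behind the grasp point.
Start: joints at [-1.357, 0.599, -0.003, 1.599, 0.002, 0.943, -0.08], TCP at [0.208, 0.695, 0.219] pointing down, gripper open.
Joint ranges: [-2.57, 2.57], [-0.35, 1.97], [-1.29, 1.29], [0.11, 2.56], [-1.05, 4.19], [0.11, 1.86], [-2.63, 2.63]. Speed limits (rad/s): [2.22, 2.22, 3.01, 3.01, 3.14, 3.14, 3.14].

INTERFACE

Orientations are given as a unit quaternion [x, y, z, w].
In Python, from plant import telemetry, vision, ctrl gives the robot as it stands.
- The arm moves only by the tool step_arm, never from a script. Its argument "motion" is a list of rows, each an object with "translation": the shift along the tool's x, y, z scaled (see below), a list of three; "delta_rot": the turn, a rotation vector about the tool's x, y, z scaled (see below), a list of three. In form: [{"translation": [dx, dy, dz], "delta_rot": [ax, ay, az]}, ...]. A call has exactly 5 rows; each row is the pose to reach, as a shift and turn from the pose commanded when the call began, along the tool's axes at that moment; what a row does not reach only later rows make up. The controller multiplies each number of a shift by 0.15 m and each number of a turn by 30 degrees. A row lasts 1/8 s, in which the tool goes at most 62.5 mm and 10.7 degrees, less where a joint would pass 70% of its speed; a pose out of reach is approached as far as the arm can. A call with a number of a shift or a turn outside -1 to 1 is refused whole. A call with a gripper value outside its range is refused whole. "claw" is the closure in counts, from 0 (fully open) to 255 (shut), set as the call begins (left out, the last holds). The fingers move at their own pace and stop on an object; the grip force is fixed at half the most. Time passes only in rows, so rows that repeat a pose let the fingers close, or fill a call up. It gives the time, the measured TCP pose, the force, the opening and the grip force at its end, in the units of the state.
- telemetry.read_state(): the state, without advancing time (a new reading comes with each control period).
- vision.snapshot(name): name is "side" or "top" or "wrist"; returns a dict with "frame" (384x512x3 uint8, red, green, blue), "fx", "fy", "cx", "cy" (pixels), "dist_coeffs" ([k1, k2, p1, p2, k3] as OpenCV has them; the pictures are not rectified), "world_to_cam" (4x4, takes a point from world to camera coordinates). Camera axes: x right, y up, looking along -z (the intrinsics and any distortion apply to the point x, -y, -z); pixel columns grow to the right and rows downward; lengths in m; the calibration is good to about 2 mm. A picture is of the moment at which its call begins. There is no depth.
- ctrl.close_job(): hands the job in; it is judged then, once.
The state is a dict: "t": time; "joint_pos": joint angles; "qvel": joint speeds; "joint_torque": joint torques, N m; "eef_pos": TCP position; "tcp_rot": TCP orientation; "contact_force": force on the tool from outside, world axes, zero at the start; "ft_torque": the same for the moment, N m; "grip_width": finger opening in m; "finger_force": force on a finger pad.
Only numpy, scipy, OpenCV 4.12 (cv2) and the standard library are available. Lean on these libraries where they do the work, as an engineer would, in place of code of your own. Each camera call takes 0.05 s, during which the arm holds its last target. There are 200 camera calls.

## Working session

There is one attempt and no reset: what is moved stays moved. The work goes in short steps, Python scripts to look and compute and a tool call to move; the robot and the scene stay as the last step left them, time stands still between calls to the robot, and variables do not carry over. Pictures are saved under pics/ and viewed, at most 13 in all, crops included, and the job is handed in when it is done.

Besides the shell and the picture viewer there is one more tool, called after ">>>" in YAML: its name, and indented under it one key for each argument. step_arm: Moves the arm, as the interface text tells. Its arguments: {"type":"object","properties":{"motion":{"type":"array"},"claw":{"type":"number"}},"required":["motion"]}

```bash
mkdir -p pics; ls; cat > h.py <<'E'
import numpy as np,cv2
from plant import telemetry,vision,ctrl
def snap(n,save=None):
    s=vision.snapshot(n)
    if save: cv2.imwrite('pics/'+save,cv2.cvtColor(s['frame'],cv2.COLOR_RGB2BGR))
    return s
def K(s): return np.array([[s['fx'],0,s['cx']],[0,s['fy'],s['cy']],[0,0,1.]]),np.array(s['dist_coeffs'],float)
def ray(s,px):
    k,d=K(s);u=cv2.undistortPoints(np.array(px,float).reshape(-1,1,2),k,d).reshape(-1,2)
    T=np.array(s['world_to_cam']);R=T[:3,:3];c=-R.T@T[:3,3]
    v=np.c_[u[:,0],-u[:,1],-np.ones(len(u))]@R
    return c,v
def plane(s,px,z):
    c,v=ray(s,px);return c+v*((z-c[2])/v[:,2])[:,None]
def tri(s1,p1,s2,p2):
    out=[]
    c1,v1=ray(s1,p1);c2,v2=ray(s2,p2)
    for a,b in zip(v1,v2):
        t=np.linalg.lstsq(np.c_[a,-b],c2-c1,rcond=None)[0]
        P,Q=c1+a*t[0],c2+b*t[1];out.append(np.r_[(P+Q)/2,np.linalg.norm(P-Q)])
    return np.array(out)
def proj(s,P):
    k,d=K(s);T=np.array(s['world_to_cam']);q=np.atleast_2d(P)@T[:3,:3].T+T[:3,3]
    return cv2.projectPoints(q*[1,-1,-1],np.zeros(3),np.zeros(3),k,d)[0].reshape(-1,2)
E
python3 - <<'E'
from h import *
for n in('side','top','wrist'):
    s=snap(n,n+'0.png');T=np.array(s['world_to_cam']);print(n,s['fx'],s['dist_coeffs'],-T[:3,:3].T@T[:3,3],T[2,:3])
print(telemetry.read_state())
E
```

```text
pics
side 431.55027987127636 [0.05275773 0.         0.         0.         0.        ] [-0.13257107 -0.56367331  0.95604674] [-0.59274051 -0.44447467  0.67164049]
top 451.3405099508183 [-0.10757457  0.          0.          0.          0.        ] [ 0.40325574 -0.01135012  1.37894732] [-0.17013367  0.00484491  0.98540908]
wrist 284.6856623694928 [0.00065912 0.         0.         0.         0.        ] [0.14293645 0.71322679 0.38524992] [-0.23767776  0.07127411  0.9687256 ]
{'t': 0.15, 'joint_pos': array([-1.35671791,  0.59995846, -0.00253123,  1.59993398,  0.0017985 ,
        0.94288696, -0.07978373]), 'qvel': array([-0.00072903, -0.00233387, -0.00048459, -0.00145425,  0.00038912,
       -0.0004549 , -0.00142706]), 'joint_torque': array([ 3.21568768e-03, -7.65589929e+01,  1.49937361e+00, -2.52561092e+01,
       -5.22796728e-02,  1.49633928e-02,  1.17983759e-04]), 'eef_pos': array([0.20776788, 0.69421685, 0.21795049]), 'tcp_rot': array([ 1.44846006e-01,  9.89454033e-01, -5.91803876e-04, -2.63114784e-05]), 'contact_force': array([ 0.11284394, -0.19776224,  0.8476451 ]), 'ft_torque': array([0.06499416, 0.0320682 , 0.04509836]), 'finger_force': 0.0, 'grip_width': 0.0929440049676863}
```

View pics/top0.png

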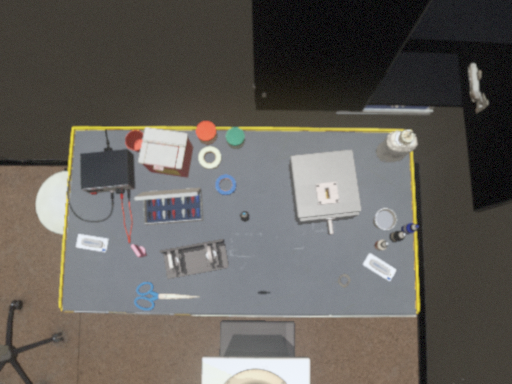

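View pics/side0.png

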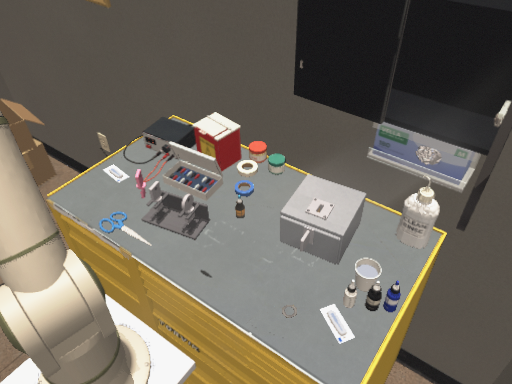

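The top view shows the rack near (196,258), the cabinet near (325,186) with the keyhole at about (327,193), and the pull at (331,226). In the side view the keys are near (163,188) and (187,203), and the lock is near (319,208). I'll enlarge these areas.

```bash
python3 - <<'E'
import cv2,numpy as np
t=cv2.imread('pics/top0.png');s=cv2.imread('pics/side0.png')
def c(i,x,y,w,h): return cv2.resize(i[y:y+h,x:x+w],(400,300),interpolation=cv2.INTER_CUBIC)
cv2.imwrite('pics/m1.png',np.vstack([np.hstack([c(t,156,226,80,60),c(t,284,180,80,60)]),np.hstack([c(s,130,165,100,75),c(s,275,180,100,75)])]))
E
```

```text
(no output)
```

View pics/m1.png

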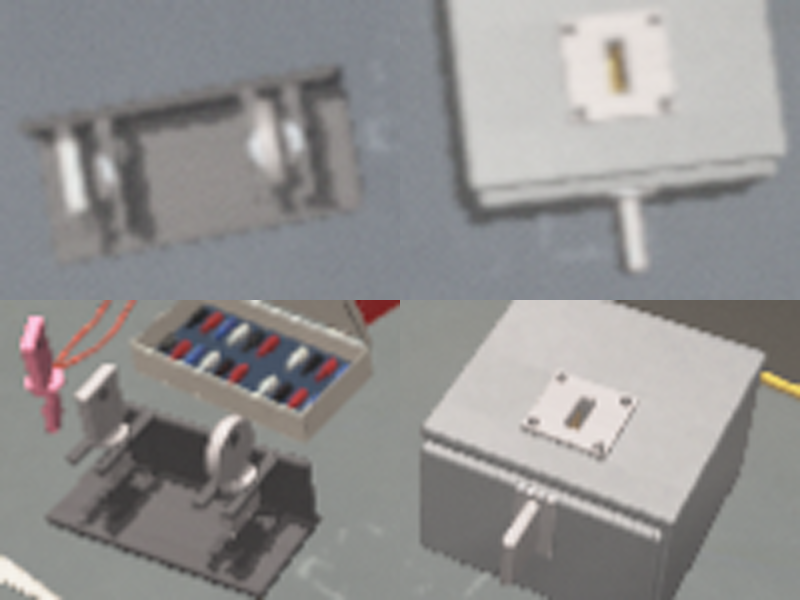

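The montage shows the square key in the left fork: top-view px about (170,261), side-view px about (154.5,191). The round key is in the right fork and the pink decoy is behind. The keyhole is at about (327.6,193.2) top and (320,208) side. I'll compute first positions.

```bash
python3 - <<'E'
from h import *
t=snap('top');s=snap('side')
def m(i,x,y):
    a={0:(t,156,226,5,0,0),1:(t,284,180,5,400,0),2:(s,130,165,4,0,300),3:(s,275,180,4,400,300)}[i]
    return [a[1]+(x-a[4]+.5)/a[3]-.5,a[2]+(y-a[5]+.5)/a[3]-.5]
np.set_printoptions(precision=4,suppress=True)
# bow top edge ends: top view at z .126
print('bowtop',plane(t,[m(0,66,140),m(0,76,208)],.126))
print('bow tri',tri(t,[m(0,71,173)],s,[m(2,100,383)]))
print('lock tri',tri(t,[m(1,617,66)],s,[m(3,579,412)]), plane(t,[m(1,617,66)],.124),plane(s,[m(3,579,412)],.124))
c1=plane(t,[m(1,560,18),m(1,668,12),m(1,675,112),m(1,572,122)],.124);print('plate',c1,c1.mean(0),np.linalg.norm(c1-np.roll(c1,1,0),axis=1))
c2=plane(s,[m(3,557,361),m(3,638,398),m(3,603,459),m(3,520,428)],.124);print('plate',c2,c2.mean(0),np.linalg.norm(c2-np.roll(c2,1,0),axis=1))
print('pull',plane(t,[m(1,628,192),m(1,637,268)],.106))
print('rack',plane(t,[m(0,58,258),m(0,358,210)],.0))
E
```

```text
bowtop [[0.4515 0.2394 0.126 ]
 [0.4142 0.2325 0.126 ]]
bow tri [[0.4338 0.2358 0.125  0.0012]]
lock tri [[ 0.6256 -0.2003  0.1279  0.0013]] [[ 0.6267 -0.2014  0.124 ]] [[ 0.6287 -0.1982  0.124 ]]
plate [[ 0.6541 -0.1694  0.124 ]
 [ 0.6582 -0.2312  0.124 ]
 [ 0.6006 -0.234   0.124 ]
 [ 0.5944 -0.1754  0.124 ]] [ 0.6269 -0.2025  0.124 ] [0.06   0.062  0.0577 0.0589]
plate [[ 0.6637 -0.1603  0.124 ]
 [ 0.6635 -0.2242  0.124 ]
 [ 0.5997 -0.233   0.124 ]
 [ 0.5927 -0.1735  0.124 ]] [ 0.6299 -0.1978  0.124 ] [0.0722 0.0639 0.0644 0.0599]
pull [[ 0.5571 -0.2093  0.106 ]
 [ 0.5138 -0.2137  0.106 ]]
rack [[0.3851 0.267  0.    ]
 [0.4163 0.0856 0.    ]]
```

```bash
cat >> h.py <<'E'
from scipy.spatial.transform import Rotation as Ro
def go(p,yaw):
    """print shift/turn units: TCP target p, tool y at world yaw (deg, mod 180), pointing down; from measured pose"""
    s=telemetry.read_state();R=Ro.from_quat(s['tcp_rot'])
    y=np.radians(yaw);best=None
    for a in (y,y+np.pi):
        Y=np.array([np.cos(a),np.sin(a),0]);Z=np.array([0,0,-1.]);G=Ro.from_matrix(np.c_[np.cross(Y,Z),Y,Z])
        r=(R.inv()*G).as_rotvec()
        if best is None or np.linalg.norm(r)<np.linalg.norm(best): best=r
    print('shift',(R.inv().apply(np.array(p)-s['eef_pos'])/.15).round(4),'turn',(np.degrees(best)/30).round(4),'dist',np.linalg.norm(np.array(p)-s['eef_pos']).round(4))
def st():
    s=telemetry.read_state();R=Ro.from_quat(s['tcp_rot']).as_matrix()
    print('t',round(s['t'],2),'p',s['eef_pos'].round(4),'yaw',np.degrees(np.arctan2(R[1,1],R[0,1])).round(2),'z',R[:,2].round(4),'F',s['contact_force'].round(2),'M',s['ft_torque'].round(3),'w',round(s['grip_width'],4),'f',round(s['finger_force'],2),'q',s['joint_pos'].round(2))
E
python3 -c "
from h import *
go([.433,.236,.25],100);st()"
```

```text
shift [-2.3144 -2.4971 -0.21  ] turn [-1.400e-03 -2.000e-04 -8.886e-01] dist 0.5117
t 0.25 p [0.2078 0.6943 0.2182] yaw 73.34 z [-2.e-04 -7.e-04 -1.e+00] F [ 0.26 -0.36 -0.31] M [-0.034  0.019  0.036] w 0.0931 f 0.0 q [-1.36  0.6  -0.    1.6   0.    0.94 -0.08]
```

>>> step_arm:
  motion:
    - {"translation": [-0.15, -0.17, -0.05], "delta_rot": [0, 0, 0]}
    - {"translation": [-0.3, -0.33, -0.1], "delta_rot": [0, 0, 0]}
    - {"translation": [-0.46, -0.5, -0.15], "delta_rot": [0, 0, 0]}
    - {"translation": [-0.62, -0.67, -0.2], "delta_rot": [0, 0, 0]}
    - {"translation": [-0.77, -0.83, -0.2], "delta_rot": [0, 0, 0]}

```text
t: 0.88
eef_pos: [0.2835, 0.5413, 0.2493]
tcp_rot: [0.145, 0.989, 0.001, 0.0]
contact_force: [0.7, 0.3, 0.1]
grip_width: 0.0928
finger_force: 0.0
```

>>> step_arm:
  motion:
    - {"translation": [-0.15, -0.17, 0], "delta_rot": [0, 0, 0]}
    - {"translation": [-0.3, -0.33, 0], "delta_rot": [0, 0, 0]}
    - {"translation": [-0.46, -0.5, 0], "delta_rot": [0, 0, 0]}
    - {"translation": [-0.62, -0.67, 0], "delta_rot": [0, 0, 0]}
    - {"translation": [-0.77, -0.83, 0], "delta_rot": [0, 0, 0]}

```text
t: 1.5
eef_pos: [0.3583, 0.3886, 0.2487]
tcp_rot: [0.145, 0.989, 0.0, 0.0]
contact_force: [0.5, -0.1, -0.3]
grip_width: 0.0932
finger_force: 0.0
```

>>> step_arm:
  motion:
    - {"translation": [-0.15, -0.17, 0], "delta_rot": [0, 0, -0.2]}
    - {"translation": [-0.3, -0.33, 0], "delta_rot": [0, 0, -0.4]}
    - {"translation": [-0.46, -0.5, 0], "delta_rot": [0, 0, -0.6]}
    - {"translation": [-0.62, -0.67, 0], "delta_rot": [0, 0, -0.8]}
    - {"translation": [-0.77, -0.83, 0], "delta_rot": [0, 0, -0.9]}

```text
t: 2.12
eef_pos: [0.4332, 0.2362, 0.2488]
tcp_rot: [-0.091, 0.996, 0.0, 0.0]
contact_force: [0.4, 0.7, -0.1]
grip_width: 0.0925
finger_force: 0.0
```

```bash
python3 -c "
from h import *
s=snap('wrist','w1.png')
st();go([.433,.236,.22],100)
print(proj(s,[[.433,.236,.101],[.433,.236,.126]]))
print(s['world_to_cam'])"
```

```text
t 2.17 p [0.435  0.2321 0.2487] yaw 100.34 z [ 9.e-04 -2.e-03 -1.e+00] F [ 1.26 -2.53 -0.27] M [-0.189 -0.15  -0.028] w 0.0931 f 0.0 q [-0.57  0.28 -0.05  2.08  0.02  0.78  1.12]
shift [0.0083 0.0285 0.1914] turn [-0.0041  0.0009  0.0114] dist 0.029
[[259.54486425 179.92718692]
 [259.59647275 184.94636764]]
[[-0.18136296  0.98341562  0.00109254 -0.15331137]
 [-0.95252946 -0.17539043 -0.24884901  0.49187207]
 [-0.24453038 -0.04617267  0.96854168 -0.30311031]
 [ 0.          0.          0.          1.        ]]
```

View pics/w1.png

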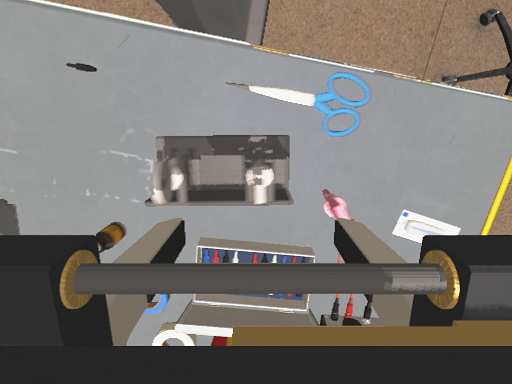

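The wrist view shows the rack with the square key near (260,178), close to the predicted position, and the round key near (170,178). I'll take a settled frame and measure more closely.

```bash
python3 - <<'E'
from h import *
st();s=snap('wrist');st()
f=cv2.cvtColor(s['frame'],cv2.COLOR_RGB2BGR);np.save('w2.npy',f)
a=cv2.resize(f[135:210,140:300],(800,375),interpolation=cv2.INTER_CUBIC)
cv2.imwrite('pics/w2.png',a)
np.set_printoptions(precision=4,suppress=True)
yaw=np.radians(10);c=np.array([.433,.236,.126]);d=np.array([np.cos(yaw),np.sin(yaw),0]);n=np.array([-d[1],d[0],0])
print((proj(s,[c+a*.02*d+b*.005*n for a in(1,-1) for b in (1,-1)])-[140,135])*5)
import pickle;pickle.dump(s,open('w2.pkl','wb'))
E
```

```text
t 2.17 p [0.435  0.2321 0.2487] yaw 100.34 z [ 9.e-04 -2.e-03 -1.e+00] F [ 1.26 -2.53 -0.27] M [-0.189 -0.15  -0.028] w 0.0931 f 0.0 q [-0.57  0.28 -0.05  2.08  0.02  0.78  1.12]
t 2.23 p [0.4341 0.234  0.2487] yaw 100.12 z [ 5.0e-04 -1.2e-03 -1.0e+00] F [0.72 0.28 0.13] M [ 0.032  0.018 -0.067] w 0.0928 f 0.0 q [-0.57  0.28 -0.05  2.08  0.02  0.78  1.11]
[[642.8244 337.1481]
 [595.7778 336.8779]
 [645.5153 150.5743]
 [596.8668 150.2928]]
```

View pics/w2.png

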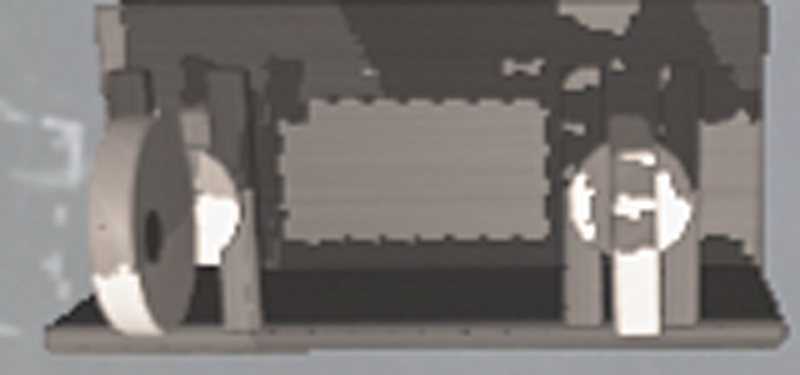

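```bash
python3 -c "
from h import *
st();go([.433,.238,.084],100)"
```

```text
t 2.23 p [0.4341 0.234  0.2487] yaw 100.12 z [ 5.0e-04 -1.2e-03 -1.0e+00] F [0.72 0.28 0.13] M [ 0.032  0.018 -0.067] w 0.0928 f 0.0 q [-0.57  0.28 -0.05  2.08  0.02  0.78  1.11]
shift [0.0032 0.029  1.0981] turn [-0.0024  0.0006  0.004 ] dist 0.1648
```

>>> step_arm:
  motion:
    - {"translation": [0, 0.01, 0.15], "delta_rot": [0, 0, 0]}
    - {"translation": [0, 0.02, 0.3], "delta_rot": [0, 0, 0]}
    - {"translation": [0, 0.02, 0.45], "delta_rot": [0, 0, 0]}
    - {"translation": [0, 0.02, 0.55], "delta_rot": [0, 0, 0]}
    - {"translation": [0, 0.02, 0.55], "delta_rot": [0, 0, 0]}

```text
t: 2.85
eef_pos: [0.4314, 0.2408, 0.1654]
tcp_rot: [-0.09, 0.996, -0.0, -0.001]
contact_force: [1.1, -0.3, 1.1]
grip_width: 0.0931
finger_force: 0.0
```

```bash
python3 - <<'E'
from h import *
st();s=snap('wrist');go([.433,.238,.084],100)
p=proj(s,[.433,.238,.126])[0];print(p)
f=cv2.cvtColor(s['frame'],cv2.COLOR_RGB2BGR)
x,y=int(p[0])-50,int(p[1])-40
print(x,y)
cv2.imwrite('pics/w3.png',cv2.resize(f[y:y+75,x:x+100],(800,600),interpolation=cv2.INTER_CUBIC))
yaw=np.radians(10);c=np.array([.433,.238,.126]);d=np.array([np.cos(yaw),np.sin(yaw),0]);n=np.array([-d[1],d[0],0])
print((proj(s,[c+a*.02*d+b*.005*n for a in(1,-1) for b in (1,-1)])-[x,y])*8)
E
```

```text
t 2.85 p [0.4314 0.2408 0.1654] yaw 100.36 z [-1.7e-03 -9.0e-04 -1.0e+00] F [ 1.06 -0.31  1.05] M [-0.032  0.03   0.029] w 0.0931 f 0.0 q [-0.58  0.41 -0.05  2.17  0.04  0.57  1.09]
shift [-0.0045 -0.02    0.5468] turn [-0.0003 -0.0015  0.0119] dist 0.0821
[256.14972246 211.57207518]
206 171
[[451.71897902 519.78406259]
 [349.28935128 519.22771707]
 [455.51122649 120.90768863]
 [348.32573034 120.28860166]]
```

View pics/w3.png

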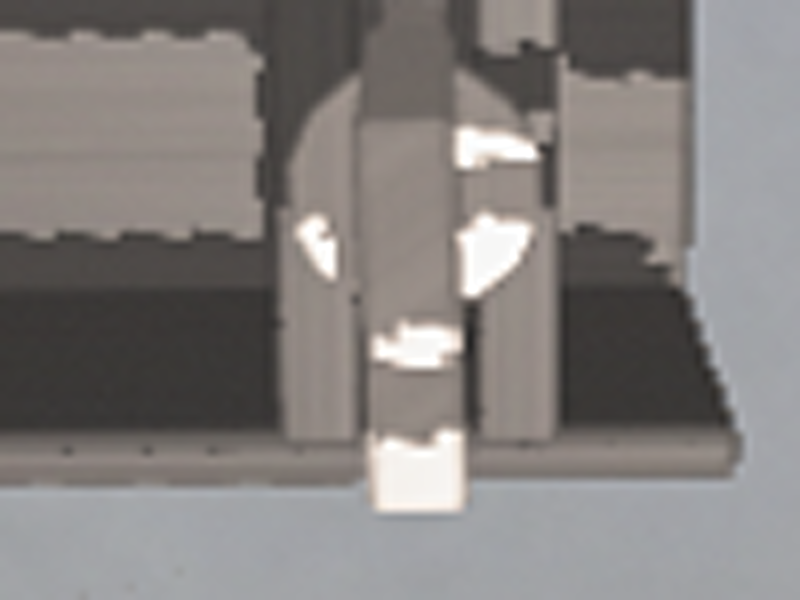

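The bow is at crop x 365–465, y 118–512, which puts it at about (0.4323, 0.239) with yaw about 11.4°. That is consistent with the 40×10 mm plate.

>>> step_arm:
  motion:
    - {"translation": [0, -0.005, 0.14], "delta_rot": [0, 0, -0.03]}
    - {"translation": [0, -0.01, 0.28], "delta_rot": [0, 0, -0.03]}
    - {"translation": [0, -0.01, 0.42], "delta_rot": [0, 0, -0.03]}
    - {"translation": [0, -0.01, 0.54], "delta_rot": [0, 0, -0.03]}
    - {"translation": [0, -0.01, 0.54], "delta_rot": [0, 0, -0.03]}

```text
t: 3.52
eef_pos: [0.4323, 0.2391, 0.085]
tcp_rot: [-0.098, 0.995, -0.0, -0.0]
contact_force: [-1.1, -0.1, -0.5]
grip_width: 0.093
finger_force: 0.0
```

```bash
python3 -c "
from h import *
st();go([.4323,.239,.084],101.4)"
```

```text
t 3.52 p [0.4323 0.2391 0.085 ] yaw 101.25 z [-7.e-04 -5.e-04 -1.e+00] F [-1.06 -0.08 -0.53] M [-0.016  0.034  0.014] w 0.093 f 0.0 q [-0.59  0.54 -0.04  2.23  0.06  0.37  1.08]
shift [ 0.0002 -0.0008  0.0064] turn [-0.0006 -0.0016 -0.0051] dist 0.001
```

Spot on, so I'll close and then lift.

>>> step_arm:
  motion:
    - {"translation": [0, 0, 0], "delta_rot": [0, 0, 0]}
    - {"translation": [0, 0, 0], "delta_rot": [0, 0, 0]}
    - {"translation": [0, 0, 0], "delta_rot": [0, 0, 0]}
    - {"translation": [0, 0, 0], "delta_rot": [0, 0, 0]}
    - {"translation": [0, 0, 0], "delta_rot": [0, 0, 0]}
  claw: 255

```text
t: 4.15
eef_pos: [0.4326, 0.2389, 0.0853]
tcp_rot: [-0.098, 0.995, 0.0, 0.0]
contact_force: [-0.4, 1.1, -0.6]
grip_width: 0.0477
finger_force: 0.0
```

>>> step_arm:
  motion:
    - {"translation": [0, 0, 0], "delta_rot": [0, 0, 0]}
    - {"translation": [0, 0, 0], "delta_rot": [0, 0, 0]}
    - {"translation": [0, 0, 0], "delta_rot": [0, 0, 0]}
    - {"translation": [0, 0, 0], "delta_rot": [0, 0, 0]}
    - {"translation": [0, 0, 0], "delta_rot": [0, 0, 0]}

```text
t: 4.78
eef_pos: [0.4324, 0.2388, 0.0851]
tcp_rot: [-0.098, 0.995, -0.0, -0.0]
contact_force: [0.1, 0.3, -1.0]
grip_width: 0.0096
finger_force: 30.0
```

```bash
python3 -c "
from h import *
st()"
```

```text
t 4.78 p [0.4324 0.2388 0.0851] yaw 101.24 z [-0.e+00 -1.e-04 -1.e+00] F [ 0.09  0.26 -1.02] M [ 0.032 -0.014 -0.015] w 0.0096 f 30.0 q [-0.59  0.54 -0.04  2.23  0.06  0.37  1.08]
```

>>> step_arm:
  motion:
    - {"translation": [0, 0, -0.1], "delta_rot": [0, 0, 0]}
    - {"translation": [0, 0, -0.3], "delta_rot": [0, 0, 0]}
    - {"translation": [0, 0, -0.55], "delta_rot": [0, 0, 0]}
    - {"translation": [0, 0, -0.8], "delta_rot": [0, 0, 0]}
    - {"translation": [0, 0, -1.0], "delta_rot": [0, 0, 0]}

```text
t: 5.4
eef_pos: [0.4324, 0.2388, 0.2377]
tcp_rot: [-0.098, 0.995, 0.0, 0.001]
contact_force: [0.0, 0.2, 0.2]
grip_width: 0.0099
finger_force: 30.0
```

```bash
python3 - <<'E'
from h import *
st();go([.627,-.2005,.24],96)
E
```

```text
t 5.4 p [0.4324 0.2388 0.2377] yaw 101.24 z [ 1.4e-03  9.0e-04 -1.0e+00] F [0.01 0.15 0.2 ] M [0.069 0.036 0.006] w 0.0099 f 30.0 q [-0.57  0.3  -0.06  2.09  0.03  0.75  1.12]
shift [-0.7018 -3.1252 -0.016 ] turn [0.0013 0.0028 0.1746] dist 0.4805
```

>>> step_arm:
  motion:
    - {"translation": [-0.03, -0.15, 0], "delta_rot": [0, 0, 0]}
    - {"translation": [-0.07, -0.3, 0], "delta_rot": [0, 0, 0]}
    - {"translation": [-0.11, -0.5, 0], "delta_rot": [0, 0, 0]}
    - {"translation": [-0.16, -0.72, 0], "delta_rot": [0, 0, 0]}
    - {"translation": [-0.21, -0.94, 0], "delta_rot": [0, 0, 0]}

```text
t: 6.02
eef_pos: [0.491, 0.1057, 0.2362]
tcp_rot: [-0.098, 0.995, 0.0, 0.0]
contact_force: [0.3, 0.5, -1.1]
grip_width: 0.0096
finger_force: 30.0
```

>>> step_arm:
  motion:
    - {"translation": [-0.05, -0.2, 0], "delta_rot": [0, 0, 0]}
    - {"translation": [-0.1, -0.4, 0], "delta_rot": [0, 0, 0]}
    - {"translation": [-0.15, -0.6, 0], "delta_rot": [0, 0, 0]}
    - {"translation": [-0.2, -0.8, 0], "delta_rot": [0, 0, 0]}
    - {"translation": [-0.25, -1.0, 0], "delta_rot": [0, 0, 0]}

```text
t: 6.65
eef_pos: [0.557, -0.034, 0.2362]
tcp_rot: [-0.098, 0.995, 0.0, 0.0]
contact_force: [0.2, 0.7, -0.5]
grip_width: 0.0099
finger_force: 30.0
```

>>> step_arm:
  motion:
    - {"translation": [-0.05, -0.2, 0], "delta_rot": [0, 0, 0.05]}
    - {"translation": [-0.1, -0.4, 0], "delta_rot": [0, 0, 0.1]}
    - {"translation": [-0.14, -0.6, 0], "delta_rot": [0, 0, 0.17]}
    - {"translation": [-0.17, -0.75, 0], "delta_rot": [0, 0, 0.17]}
    - {"translation": [-0.19, -0.85, 0], "delta_rot": [0, 0, 0.17]}

```text
t: 7.28
eef_pos: [0.6099, -0.1538, 0.2353]
tcp_rot: [-0.053, 0.999, -0.0, -0.0]
contact_force: [0.1, 0.1, -1.4]
grip_width: 0.0099
finger_force: 30.0
```

>>> step_arm:
  motion:
    - {"translation": [-0.03, -0.15, 0], "delta_rot": [0, 0, 0]}
    - {"translation": [-0.05, -0.25, 0], "delta_rot": [0, 0, 0]}
    - {"translation": [-0.07, -0.31, 0], "delta_rot": [0, 0, 0]}
    - {"translation": [-0.07, -0.33, 0], "delta_rot": [0, 0, 0]}
    - {"translation": [-0.07, -0.33, 0], "delta_rot": [0, 0, 0]}

```text
t: 7.9
eef_pos: [0.6253, -0.2003, 0.2351]
tcp_rot: [-0.054, 0.999, 0.0, -0.0]
contact_force: [-0.1, 0.9, -1.1]
grip_width: 0.0097
finger_force: 30.0
```

```bash
python3 - <<'E'
from h import *
st();go([.627,-.2005,.24],96)
s=snap('wrist')
f=cv2.cvtColor(s['frame'],cv2.COLOR_RGB2BGR);cv2.imwrite('pics/w4full.png',f)
p=proj(s,[.627,-.2005,.124])[0];print(p)
x,y=int(p[0])-60,int(p[1])-20
print(x,y)
cv2.imwrite('pics/w4.png',cv2.resize(f[y-25:y+65,x:x+120],(800,600),interpolation=cv2.INTER_CUBIC))
import pickle;pickle.dump(s,open('w4.pkl','wb'))
E
```

```text
t 7.9 p [ 0.6253 -0.2003  0.2351] yaw 96.16 z [-2.e-04  3.e-04 -1.e+00] F [-0.11  0.9  -1.12] M [ 0.027  0.069 -0.038] w 0.0097 f 30.0 q [ 0.19  0.5   0.06  1.75 -0.03  0.89  1.94]
shift [-0.011  -0.0023 -0.0328] turn [ 0.0006 -0.0003  0.0053] dist 0.0052
[259.34365737 189.46880729]
199 169
```

View pics/w4.png

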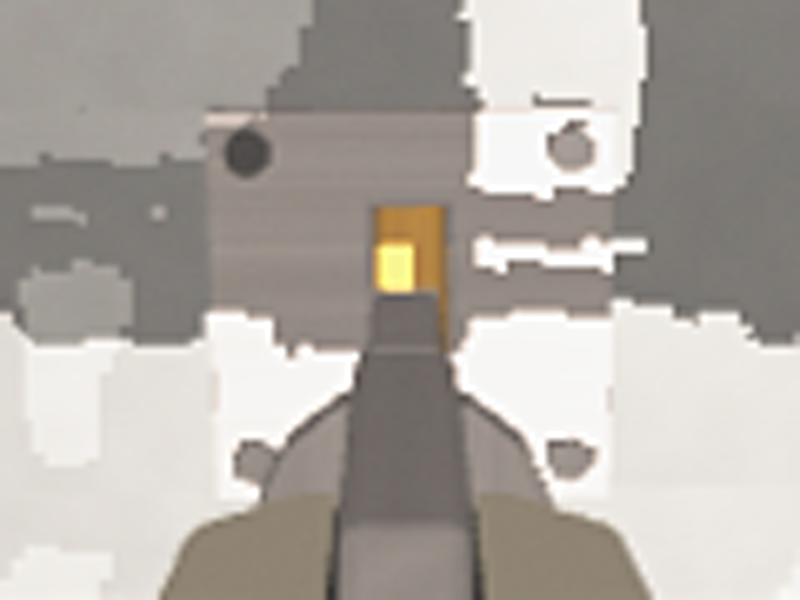

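In the crop the slot's near end is at y=205 and x 373–446. The plate screws are at (247,153), (572,148), (570,458) and (255,460). The bow's front top edge is at (337–475, 520) and the bit's lower end is near y=290.

```bash
python3 - <<'E'
from h import *
import pickle;s=pickle.load(open('w4.pkl','rb'))
np.set_printoptions(precision=4,suppress=True)
m=lambda *P:[[199-.5+(x+.5)/6.667,144-.5+(y+.5)/6.667] for x,y in P]
h=plane(s,m((247,153),(572,148),(570,458),(255,460)),.124);print('screws',h,h.mean(0))
print('edges LR mid',plane(s,m((208,304),(613,304)),.124))
e=plane(s,m((373,205),(446,205)),.124);print('slot near end',e, np.linalg.norm(e[0]-e[1]))
z=.2351
b=plane(s,m((337,520),(475,520)),z+.041);print('bow -x top',b,b.mean(0),np.linalg.norm(b[0]-b[1]))
b=plane(s,m((362,350),(452,350)),z-.009);print('bow -x bottom',b,b.mean(0),np.linalg.norm(b[0]-b[1]))
for dz in(-.06,-.056):
  b=plane(s,m((373,290),(440,290)),z+dz);print('bit end',b,b.mean(0),np.linalg.norm(b[0]-b[1]))
d=h[0]+h[1]-h[2]-h[3];print('slotdir yaw',np.degrees(np.arctan2(-d[1],-d[0])))
E
```

```text
screws [[ 0.6063 -0.2263  0.124 ]
 [ 0.6004 -0.1785  0.124 ]
 [ 0.6483 -0.1726  0.124 ]
 [ 0.6538 -0.2209  0.124 ]] [ 0.6272 -0.1996  0.124 ]
edges LR mid [[ 0.6299 -0.2302  0.124 ]
 [ 0.6233 -0.1693  0.124 ]]
slot near end [[ 0.6121 -0.2069  0.124 ]
 [ 0.6109 -0.1961  0.124 ]] 0.010890967621857667
bow -x top [[ 0.6053 -0.208   0.2761]
 [ 0.6043 -0.1983  0.2761]] [ 0.6048 -0.2031  0.2761] 0.009752592732136718
bow -x bottom [[ 0.6065 -0.2071  0.2261]
 [ 0.6056 -0.1985  0.2261]] [ 0.606  -0.2028  0.2261] 0.008671868852504976
bit end [[ 0.6127 -0.2061  0.1751]
 [ 0.6119 -0.1979  0.1751]] [ 0.6123 -0.202   0.1751] 0.008255042865996647
bit end [[ 0.6118 -0.2062  0.1791]
 [ 0.6109 -0.1981  0.1791]] [ 0.6113 -0.2021  0.1791] 0.008109832174262786
slotdir yaw 6.738650261180454
```

>>> step_arm:
  motion:
    - {"translation": [-0.013, 0.006, 0.05], "delta_rot": [0, 0, -0.02]}
    - {"translation": [-0.013, 0.006, 0.12], "delta_rot": [0, 0, -0.02]}
    - {"translation": [-0.013, 0.006, 0.2], "delta_rot": [0, 0, -0.02]}
    - {"translation": [-0.013, 0.006, 0.27], "delta_rot": [0, 0, -0.02]}
    - {"translation": [-0.013, 0.006, 0.27], "delta_rot": [0, 0, -0.02]}

```text
t: 8.57
eef_pos: [0.6266, -0.1995, 0.1933]
tcp_rot: [-0.059, 0.998, 0.0, -0.001]
contact_force: [0.1, -0.3, 0.2]
grip_width: 0.0097
finger_force: 30.0
```

```bash
python3 - <<'E'
from h import *
st();go([.6273,-.1993,.139],96.7)
E
```

```text
t 8.57 p [ 0.6266 -0.1995  0.1933] yaw 96.74 z [-2.e-03  4.e-04 -1.e+00] F [ 0.1  -0.26  0.24] M [ 0.098  0.003 -0.03 ] w 0.0097 f 30.0 q [ 0.19  0.54  0.05  1.79 -0.03  0.81  1.94]
shift [-5.100e-03  3.000e-04  3.623e-01] turn [ 0.0012 -0.0036  0.0012] dist 0.0544
```

>>> step_arm:
  motion:
    - {"translation": [-0.004, 0, 0.03], "delta_rot": [0, 0, 0]}
    - {"translation": [-0.004, 0, 0.06], "delta_rot": [0, 0, 0]}
    - {"translation": [-0.004, 0, 0.09], "delta_rot": [0, 0, 0]}
    - {"translation": [-0.004, 0, 0.12], "delta_rot": [0, 0, 0]}
    - {"translation": [-0.004, 0, 0.15], "delta_rot": [0, 0, 0]}

```text
t: 9.2
eef_pos: [0.6279, -0.1995, 0.1719]
tcp_rot: [-0.059, 0.998, -0.0, 0.0]
contact_force: [-0.1, 0.4, -1.5]
grip_width: 0.0095
finger_force: 30.0
```

```bash
python3 - <<'E'
from h import *
st();go([.6273,-.1993,.139],96.7)
E
```

```text
t 9.2 p [ 0.6279 -0.1995  0.1719] yaw 96.74 z [ 1.e-04 -0.e+00 -1.e+00] F [-0.14  0.38 -1.48] M [ 0.016  0.004 -0.014] w 0.0095 f 30.0 q [ 0.19  0.57  0.05  1.8  -0.04  0.77  1.94]
shift [0.0035 0.0019 0.2192] turn [-0.      0.0001  0.0013] dist 0.0329
```

No contact force, so the key has entered cleanly. I'll continue to home.

>>> step_arm:
  motion:
    - {"translation": [0.003, 0.001, 0.05], "delta_rot": [0, 0, 0]}
    - {"translation": [0.003, 0.001, 0.1], "delta_rot": [0, 0, 0]}
    - {"translation": [0.003, 0.001, 0.15], "delta_rot": [0, 0, 0]}
    - {"translation": [0.003, 0.001, 0.19], "delta_rot": [0, 0, 0]}
    - {"translation": [0.003, 0.001, 0.22], "delta_rot": [0, 0, 0]}

```text
t: 9.82
eef_pos: [0.6275, -0.1994, 0.139]
tcp_rot: [-0.059, 0.998, 0.0, -0.0]
contact_force: [-9.6, 3.3, 37.8]
grip_width: 0.0097
finger_force: 30.0
```

```bash
python3 - <<'E'
from h import *
st();go([.6273,-.1993,.139],96.7)
E
```

```text
t 9.82 p [ 0.6275 -0.1994  0.139 ] yaw 96.74 z [-0.  0. -1.] F [-9.59  3.26 37.81] M [ 0.97   2.548 -0.022] w 0.0097 f 30.01 q [ 0.19  0.61  0.04  1.83 -0.04  0.7   1.95]
shift [ 0.001   0.001  -0.0002] turn [ 0.     -0.      0.0014] dist 0.0002
```

```bash
python3 - <<'E'
from h import *
s=snap('side');w=snap('wrist');st()
f=cv2.cvtColor(s['frame'],cv2.COLOR_RGB2BGR);g=cv2.cvtColor(w['frame'],cv2.COLOR_RGB2BGR)
p=proj(s,[.627,-.1995,.13])[0].astype(int);q=proj(w,[.627,-.1995,.124])[0].astype(int);print(p,q)
c=lambda i,p:cv2.resize(i[p[1]-45:p[1]+45,p[0]-30:p[0]+30],(400,600),interpolation=cv2.INTER_CUBIC)
cv2.imwrite('pics/m5.png',np.hstack([c(f,p),c(g,q)]))
E
```

```text
t 9.93 p [ 0.6274 -0.1995  0.1392] yaw 96.74 z [ 1.e-04 -1.e-04 -1.e+00] F [-0.09 -0.26 -0.76] M [-0.005 -0.015  0.022] w 0.0095 f 30.0 q [ 0.19  0.61  0.04  1.83 -0.04  0.7   1.95]
[319 206] [260 220]
```

View pics/m5.png

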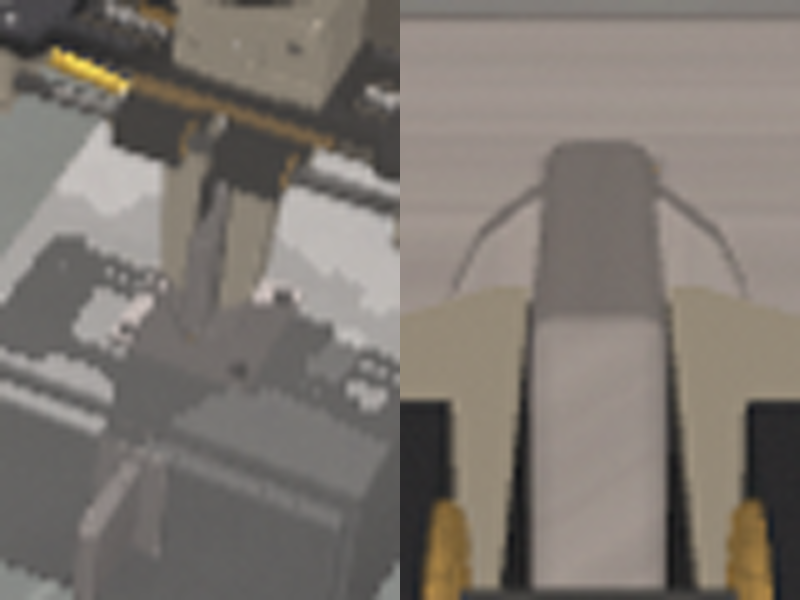

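The picture shows the collar lying on the plate. I'll press 1 mm more to confirm contact.

>>> step_arm:
  motion:
    - {"translation": [0, 0, 0.003], "delta_rot": [0, 0, 0]}
    - {"translation": [0, 0, 0.005], "delta_rot": [0, 0, 0]}
    - {"translation": [0, 0, 0.007], "delta_rot": [0, 0, 0]}
    - {"translation": [0, 0, 0.007], "delta_rot": [0, 0, 0]}
    - {"translation": [0, 0, 0.007], "delta_rot": [0, 0, 0]}

```text
t: 10.55
eef_pos: [0.6275, -0.1995, 0.1391]
tcp_rot: [-0.059, 0.998, -0.0, 0.0]
contact_force: [-2.3, 0.7, 9.1]
grip_width: 0.0099
finger_force: 30.0
```

```bash
python3 - <<'E'
from h import *
st()
E
```

```text
t 10.55 p [ 0.6275 -0.1995  0.1391] yaw 96.74 z [ 7.e-04 -2.e-04 -1.e+00] F [-2.25  0.7   9.05] M [0.264 0.684 0.015] w 0.0099 f 30.0 q [ 0.19  0.61  0.04  1.83 -0.04  0.7   1.95]
```

>>> step_arm:
  motion:
    - {"translation": [0, 0, 0], "delta_rot": [0, 0, 0.18]}
    - {"translation": [0, 0, 0], "delta_rot": [0, 0, 0.36]}
    - {"translation": [0, 0, 0], "delta_rot": [0, 0, 0.54]}
    - {"translation": [0, 0, 0], "delta_rot": [0, 0, 0.72]}
    - {"translation": [0, 0, 0], "delta_rot": [0, 0, 0.9]}

```text
t: 11.18
eef_pos: [0.6279, -0.1998, 0.1391]
tcp_rot: [0.177, 0.984, -0.0, 0.001]
contact_force: [-2.5, -0.4, 7.7]
grip_width: 0.0101
finger_force: 30.0
```

```bash
python3 - <<'E'
from h import *
st()
E
```

```text
t 11.18 p [ 0.6279 -0.1998  0.1391] yaw 69.57 z [ 1.5e-03 -5.0e-04 -1.0e+00] F [-2.54 -0.42  7.67] M [-0.014  0.502  0.163] w 0.0101 f 30.01 q [ 0.11  0.61  0.18  1.84 -0.16  0.7   1.59]
```

>>> step_arm:
  motion:
    - {"translation": [0, 0, 0], "delta_rot": [0, 0, 0.18]}
    - {"translation": [0, 0, 0], "delta_rot": [0, 0, 0.36]}
    - {"translation": [0, 0, 0], "delta_rot": [0, 0, 0.54]}
    - {"translation": [0, 0, 0], "delta_rot": [0, 0, 0.72]}
    - {"translation": [0, 0, 0], "delta_rot": [0, 0, 0.9]}

```text
t: 11.8
eef_pos: [0.6275, -0.2004, 0.1391]
tcp_rot: [0.402, 0.915, -0.0, 0.001]
contact_force: [-2.4, -2.0, 7.9]
grip_width: 0.0101
finger_force: 30.0
```

>>> step_arm:
  motion:
    - {"translation": [0, 0, 0], "delta_rot": [0, 0, 0.18]}
    - {"translation": [0, 0, 0], "delta_rot": [0, 0, 0.36]}
    - {"translation": [0, 0, 0], "delta_rot": [0, 0, 0.54]}
    - {"translation": [0, 0, 0], "delta_rot": [0, 0, 0.72]}
    - {"translation": [0, 0, 0], "delta_rot": [0, 0, 0.85]}

```text
t: 12.42
eef_pos: [0.627, -0.2007, 0.1391]
tcp_rot: [0.594, 0.804, -0.0, 0.0]
contact_force: [-3.9, -2.2, 8.6]
grip_width: 0.0095
finger_force: 30.0
```

```bash
python3 - <<'E'
from h import *
st()
E
```

```text
t 12.43 p [ 0.627  -0.2007  0.1391] yaw 17.07 z [ 2.0e-04 -1.2e-03 -1.0e+00] F [-3.89 -2.17  8.63] M [-0.528  1.273  0.152] w 0.0095 f 30.01 q [-0.06  0.65  0.45  1.85 -0.4   0.73  0.91]
```

>>> step_arm:
  motion:
    - {"translation": [0, 0, 0], "delta_rot": [0, 0, 0.05]}
    - {"translation": [0, 0, 0], "delta_rot": [0, 0, 0.1]}
    - {"translation": [0, 0, 0], "delta_rot": [0, 0, 0.15]}
    - {"translation": [0, 0, 0], "delta_rot": [0, 0, 0.2]}
    - {"translation": [0, 0, 0], "delta_rot": [0, 0, 0.2]}

```text
t: 13.05
eef_pos: [0.6269, -0.2007, 0.1391]
tcp_rot: [0.634, 0.773, -0.001, 0.0]
contact_force: [-4.3, -2.2, 9.6]
grip_width: 0.0101
finger_force: 30.3
```

```bash
python3 - <<'E'
from h import *
st()
E
```

```text
t 13.05 p [ 0.6269 -0.2007  0.1391] yaw 11.24 z [ 0.     -0.0014 -1.    ] F [-4.33 -2.17  9.61] M [-0.618  1.162  0.463] w 0.0101 f 30.29 q [-0.08  0.65  0.48  1.85 -0.42  0.74  0.83]
```

>>> step_arm:
  motion:
    - {"translation": [0, 0, -0.007], "delta_rot": [0, 0, 0]}
    - {"translation": [0, 0, -0.007], "delta_rot": [0, 0, 0]}
    - {"translation": [0, 0, -0.007], "delta_rot": [0, 0, 0]}
    - {"translation": [0, 0, -0.007], "delta_rot": [0, 0, 0]}
    - {"translation": [0, 0, -0.007], "delta_rot": [0, 0, 0]}
  claw: 100

```text
t: 13.68
eef_pos: [0.6274, -0.1993, 0.139]
tcp_rot: [0.634, 0.773, -0.0, -0.0]
contact_force: [0.2, 0.8, -0.2]
grip_width: 0.0541
finger_force: 0.0
```

>>> step_arm:
  motion:
    - {"translation": [0, 0, 0], "delta_rot": [0, 0, 0]}
    - {"translation": [0, 0, 0], "delta_rot": [0, 0, 0]}
    - {"translation": [0, 0, -0.1], "delta_rot": [0, 0, 0]}
    - {"translation": [0, 0, -0.25], "delta_rot": [0, 0, 0]}
    - {"translation": [0, 0, -0.45], "delta_rot": [0, 0, 0]}

```text
t: 14.3
eef_pos: [0.6272, -0.1995, 0.2079]
tcp_rot: [0.635, 0.773, -0.0, -0.0]
contact_force: [0.3, 0.4, 0.2]
grip_width: 0.0566
finger_force: 0.0
```

```bash
python3 - <<'E'
from h import *
st()
L=np.array([.6271,-.1996]);a=np.radians(6.7);P=L-.093*np.array([np.cos(a),np.sin(a)]);print(P)
go([*P,.2],96.7)
s=snap('wrist');f=cv2.cvtColor(s['frame'],cv2.COLOR_RGB2BGR);cv2.imwrite('pics/w6.png',f)
E
```

```text
t 14.3 p [ 0.6272 -0.1995  0.2079] yaw 11.23 z [-4.e-04 -1.e-04 -1.e+00] F [0.25 0.44 0.22] M [-0.086  0.019 -0.024] w 0.0566 f 0.0 q [-0.12  0.58  0.53  1.79 -0.37  0.87  0.78]
[ 0.53473513 -0.21045038]
shift [ 0.0483 -0.6188  0.0531] turn [-6.000e-04 -7.000e-04 -2.849e+00] dist 0.0934
```

View pics/w6.png

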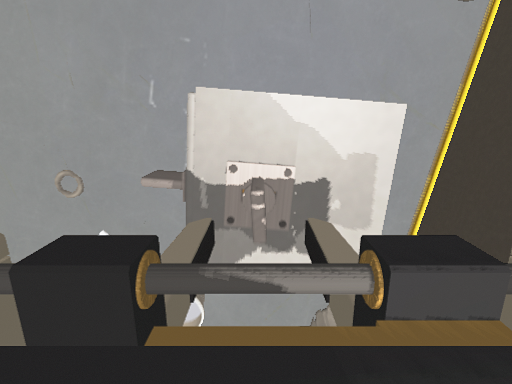

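>>> step_arm:
  motion:
    - {"translation": [0.01, -0.12, 0], "delta_rot": [0, 0, -0.2]}
    - {"translation": [0.02, -0.25, 0], "delta_rot": [0, 0, -0.4]}
    - {"translation": [0.03, -0.38, 0], "delta_rot": [0, 0, -0.6]}
    - {"translation": [0.04, -0.5, 0], "delta_rot": [0, 0, -0.8]}
    - {"translation": [0.05, -0.62, 0], "delta_rot": [0, 0, -1.0]}

```text
t: 14.98
eef_pos: [0.5343, -0.2106, 0.2077]
tcp_rot: [0.411, 0.911, 0.0, 0.001]
contact_force: [0.4, -0.6, -0.7]
grip_width: 0.0566
finger_force: 0.0
```

>>> step_arm:
  motion:
    - {"translation": [0, 0, 0], "delta_rot": [0, 0, -0.2]}
    - {"translation": [0, 0, 0], "delta_rot": [0, 0, -0.4]}
    - {"translation": [0, 0, 0], "delta_rot": [0, 0, -0.6]}
    - {"translation": [0, 0, 0], "delta_rot": [0, 0, -0.8]}
    - {"translation": [0, 0, 0], "delta_rot": [0, 0, -1.0]}

```text
t: 15.6
eef_pos: [0.5349, -0.2106, 0.2076]
tcp_rot: [0.161, 0.987, -0.0, 0.001]
contact_force: [-0.2, -0.7, -0.3]
grip_width: 0.0564
finger_force: 0.0
```

>>> step_arm:
  motion:
    - {"translation": [0, 0, 0.03], "delta_rot": [0, 0, -0.2]}
    - {"translation": [0, 0, 0.08], "delta_rot": [0, 0, -0.4]}
    - {"translation": [0, 0, 0.13], "delta_rot": [0, 0, -0.6]}
    - {"translation": [0, 0, 0.2], "delta_rot": [0, 0, -0.8]}
    - {"translation": [0, 0, 0.2], "delta_rot": [0, 0, -0.85]}

```text
t: 16.23
eef_pos: [0.5345, -0.2105, 0.1769]
tcp_rot: [-0.059, 0.998, -0.0, -0.0]
contact_force: [0.1, 0.5, 0.4]
grip_width: 0.0564
finger_force: 0.0
```

```bash
python3 - <<'E'
from h import *
st();P=[.5347,-.2105]
go([*P,.07],96.7)
s=snap('wrist');f=cv2.cvtColor(s['frame'],cv2.COLOR_RGB2BGR)
p=proj(s,[*P,.106])[0].astype(int);print(p)
x,y=p-[50,40];cv2.imwrite('pics/w7.png',cv2.resize(f[y:y+75,x:x+100],(800,600),interpolation=cv2.INTER_CUBIC))
a=np.radians(6.7);d=np.array([np.cos(a),np.sin(a),0]);n=np.array([-d[1],d[0],0]);c=np.array([*P,.106])
print((proj(s,[c+i*.022*d+j*.005*n for i in(1,-1) for j in (1,-1)])-[x,y])*8)
E
```

```text
t 16.23 p [ 0.5345 -0.2105  0.1769] yaw 96.75 z [-3.e-04 -2.e-04 -1.e+00] F [0.14 0.51 0.39] M [-0.01   0.03   0.017] w 0.0564 f 0.0 q [ 0.21  0.47  0.1   1.99 -0.07  0.68  2.04]
shift [-1.700e-03 -1.000e-04  7.125e-01] turn [-0.0003 -0.0007  0.0016] dist 0.1069
[259 199]
[[451.42555612 510.75191288]
 [361.4748307  510.73690314]
 [453.88419505 121.4422255 ]
 [359.87960351 121.40935035]]
```

View pics/w7.png

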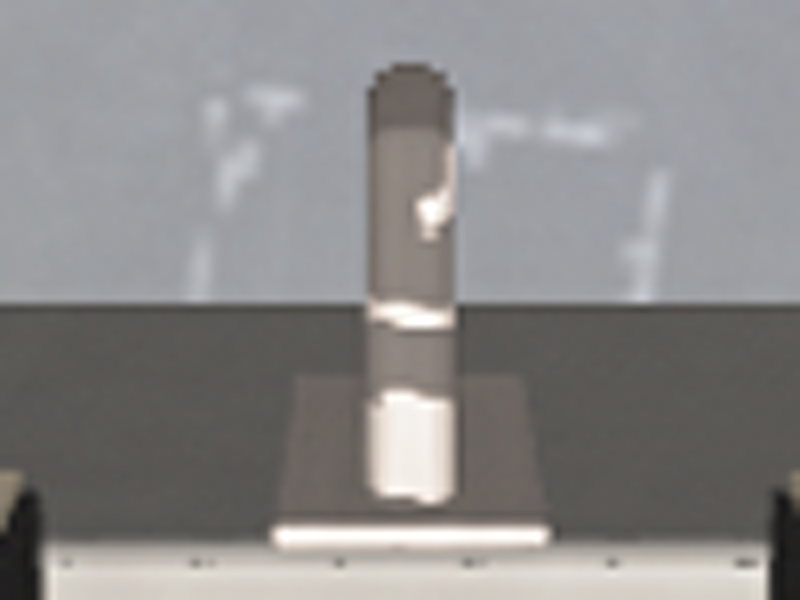

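The fin sits at x 367–457, y 125–500, within 1 mm of the prediction. I'll descend and close.

>>> step_arm:
  motion:
    - {"translation": [0, 0, 0.15], "delta_rot": [0, 0, 0]}
    - {"translation": [0, 0, 0.35], "delta_rot": [0, 0, 0]}
    - {"translation": [0, 0, 0.55], "delta_rot": [0, 0, 0]}
    - {"translation": [0, 0, 0.7], "delta_rot": [0, 0, 0]}
    - {"translation": [0, 0, 0.7], "delta_rot": [0, 0, 0]}

```text
t: 16.9
eef_pos: [0.5343, -0.2101, 0.071]
tcp_rot: [-0.058, 0.998, 0.0, -0.001]
contact_force: [-0.4, 0.0, 1.2]
grip_width: 0.0567
finger_force: 0.0
```

>>> step_arm:
  motion:
    - {"translation": [0, 0, 0], "delta_rot": [0, 0, 0]}
    - {"translation": [0, 0, 0], "delta_rot": [0, 0, 0]}
    - {"translation": [0, 0, 0], "delta_rot": [0, 0, 0]}
    - {"translation": [0, 0, 0], "delta_rot": [0, 0, 0]}
    - {"translation": [0, 0, 0], "delta_rot": [0, 0, 0]}
  claw: 255

```text
t: 17.52
eef_pos: [0.5348, -0.2102, 0.0718]
tcp_rot: [-0.059, 0.998, -0.0, 0.0]
contact_force: [-0.3, 0.1, -0.4]
grip_width: 0.011
finger_force: 0.0
```

>>> step_arm:
  motion:
    - {"translation": [0, 0, 0], "delta_rot": [0, 0, 0]}
    - {"translation": [0, 0, 0], "delta_rot": [0, 0, 0]}
    - {"translation": [0.02, 0, 0], "delta_rot": [0, 0, 0]}
    - {"translation": [0.06, 0, 0], "delta_rot": [0, 0, 0]}
    - {"translation": [0.1, 0, 0], "delta_rot": [0, 0, 0]}

```text
t: 18.15
eef_pos: [0.5195, -0.2118, 0.0718]
tcp_rot: [-0.059, 0.998, 0.0, 0.0]
contact_force: [0.9, 2.3, 2.8]
grip_width: 0.0101
finger_force: 30.0
```

>>> step_arm:
  motion:
    - {"translation": [0.1, 0, 0], "delta_rot": [0, 0, 0]}
    - {"translation": [0.2, 0, 0], "delta_rot": [0, 0, 0]}
    - {"translation": [0.31, 0, 0], "delta_rot": [0, 0, 0]}
    - {"translation": [0.41, 0, 0], "delta_rot": [0, 0, 0]}
    - {"translation": [0.48, 0, 0], "delta_rot": [0, 0, 0]}

```text
t: 18.77
eef_pos: [0.4467, -0.2204, 0.0717]
tcp_rot: [-0.059, 0.998, 0.0, -0.0]
contact_force: [1.0, 3.9, 4.8]
grip_width: 0.0101
finger_force: 30.0
```

>>> step_arm:
  motion:
    - {"translation": [0.005, 0, 0], "delta_rot": [0, 0, 0]}
    - {"translation": [0.01, 0, 0], "delta_rot": [0, 0, 0]}
    - {"translation": [0.01, 0, 0], "delta_rot": [0, 0, 0]}
    - {"translation": [0.01, 0, 0], "delta_rot": [0, 0, 0]}
    - {"translation": [0.01, 0, 0], "delta_rot": [0, 0, 0]}

```text
t: 19.4
eef_pos: [0.4455, -0.2205, 0.0717]
tcp_rot: [-0.059, 0.998, 0.0, -0.001]
contact_force: [-0.9, 3.2, 7.7]
grip_width: 0.0099
finger_force: 30.0
```

>>> step_arm:
  motion:
    - {"translation": [0, 0, 0], "delta_rot": [0, 0, 0]}
    - {"translation": [0, 0, 0], "delta_rot": [0, 0, 0]}
    - {"translation": [0, 0, 0], "delta_rot": [0, 0, 0]}
    - {"translation": [0, 0, 0], "delta_rot": [0, 0, 0]}
    - {"translation": [0, 0, 0], "delta_rot": [0, 0, 0]}
  claw: 100

```text
t: 20.02
eef_pos: [0.4468, -0.2206, 0.0716]
tcp_rot: [-0.059, 0.998, -0.0, -0.0]
contact_force: [0.3, 0.5, 0.2]
grip_width: 0.0541
finger_force: 0.0
```

>>> step_arm:
  motion:
    - {"translation": [0, 0, -0.1], "delta_rot": [0, 0, 0]}
    - {"translation": [0, 0, -0.3], "delta_rot": [0, 0, 0]}
    - {"translation": [0, 0, -0.5], "delta_rot": [0, 0, 0]}
    - {"translation": [0, 0, -0.75], "delta_rot": [0, 0, 0]}
    - {"translation": [0, 0, -1.0], "delta_rot": [0, 0, 0]}

```text
t: 20.65
eef_pos: [0.4465, -0.2205, 0.2239]
tcp_rot: [-0.059, 0.998, -0.0, 0.0]
contact_force: [0.4, -0.8, 0.7]
grip_width: 0.0564
finger_force: 0.0
```

```bash
python3 - <<'E'
from h import *
st();t=snap('top');s=snap('side')
f=cv2.cvtColor(s['frame'],cv2.COLOR_RGB2BGR);g=cv2.cvtColor(t['frame'],cv2.COLOR_RGB2BGR)
cv2.imwrite('pics/m8.png',np.hstack([cv2.resize(g[150:270,280:380],(400,480)),cv2.resize(f[150:270,260:360],(400,480))]))
E
```

```text
t 20.65 p [ 0.4465 -0.2205  0.2239] yaw 96.74 z [ 6.e-04 -2.e-04 -1.e+00] F [ 0.4  -0.77  0.68] M [ 0.017 -0.035  0.012] w 0.0564 f 0.0 q [ 0.27  0.32  0.09  2.11 -0.05  0.71  2.09]
```

View pics/m8.png

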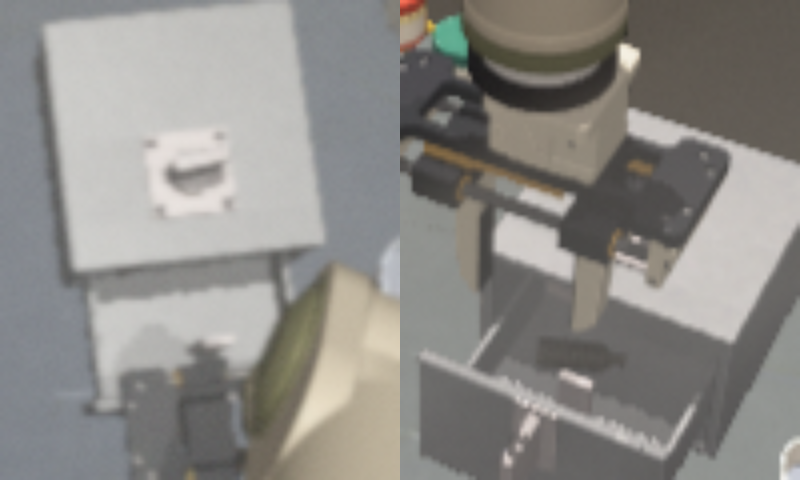

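The drawer stands fully open (about 88 mm), the key is in the lock and turned, and the gripper is clear of everything.

```bash
python3 -c "
from h import *
print(ctrl.close_job())"
```

```text
the job is handed in; nothing more can be done
None
```

The job is handed in, result not shown: the square key was pushed home and turned to its stop, the drawer pulled about 88 mm open by the arm's travel, the spare key untouched, at about 21 s of the 64 s allowed.

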